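Long profile out of the half-opening drawer

ROBOT

A 6-joint arm with a two-finger parallel gripper is mounted at the origin on the work surface. World frame = base frame: x ahead of the robot, y to its left, z up, the work surface at z = 0. Lengths are in mm, angles in rad, forces in N, time in s.
With the tool pointing down it reaches from about 325 to 775 mm from the base axis. Payload 9.3 kg.
Tool frame: the origin (TCP) lies on the front face of the gripper's body, between the roots of the fingers; the fingertips stand 73 mm ahead of it and the grasp point (between the pads) lies 54 mm ahead of it; z points along the fingers, x is the direction in which the jaws open and shut, and the axes are right-handed (so a half turn about z gives the same grasp; the last joint's range is limited). The gripper opens to 85 mm and grips with 20 to 120 N. Pads are 22 mm wide; open, the fingers measure 114 mm over their backs; the gripper's body (76 mm by 85 mm) begins 54 mm behind the grasp point. The pads swing forward as they close: fully open they stand 13 mm farther back than shut.
Start: joints at [1.127, 0.259, 0.021, 1.334, 0, 1.418], TCP at [157.697, 526.905, 303.879] pointing down, gripper open.
Joint ranges: [-3.04, 3.04], [-0.91, 1.82], [-1.04, 1.36], [-1.92, 1.95], [-1.52, 1.45], [-3.14, 3.14]. Speed limits (rad/s): [2.22, 2.22, 2.79, 3.14, 3.14, 3.14].

INTERFACE

Orientations are given as a rotation vector (axis times angle).
In Python, from cell import ctrl gives the robot as it stands.
- The arm moves only by the tool step_arm, never from a script. Its argument "increments" is a list of rows, each a list of 3 entries, a list of its own where there are three numbers: the shift along the world's x, y, z in cm, then the turn, a rotation vector about the world's x, y, z in degrees, then the opening, from 0 (shut) to 1 (fully open). A call has 1 to 10 rows; each row shifts and turns the pose as measured when the row begins; what a row does not reach is not made up. A row lasts 1/12 s, in which the tool goes at most 41.7 mm and 7.16 degrees, less where a joint would pass 70% of its speed; a pose out of reach is approached as far as the arm can. A call is refused whole if a number of a shift passes 4.17 or a number of a turn 7.16, either way. A call with a gripper value outside its range is refused whole. The fingers move at their own pace and stop on an object; the grip force is fixed at half the most. Time passes only in rows, so rows that do not move let the fingers close. It gives the time, the measured TCP pose, the force and the opening at its end, in the units of the state.
- ctrl.state(): the state, without advancing time (a new reading comes with each control period).
- ctrl.get_image(name): name is "scene" or "top" or "wrist"; returns (picture, depth): 420x560x3 uint8, red, green, blue; 420x560 float32, mm along the optical axis (not along the pixel's ray), 0 where there is no reading.
- ctrl.calibration(name): a dict with "fx", "fy", "cx", "cy" (pixels), "cam_to_world" (4x4, takes a point from camera to world coordinates). Camera axes: x right, y down, z forward; pixel columns grow to the right and rows downward; lengths in mm; the calibration is good to about 2 mm. A picture is of the moment at which its call begins: read the wrist's pose just before it. calibration takes no time and is no camera call; for the wrist camera it gives the pose at the moment of the call.
- ctrl.hand_in(): hands the job in, once; it reports no verdict.
The state is a dict: "t": time; "qpos": joint angles; "qvel": joint speeds; "tau": joint torques, N m; "position": TCP position; "orientation": TCP orientation; "force": force on the tool from outside, world axes, zero at the start; "torque": the same for the moment, N m; "width": finger opening in mm.
Only numpy, scipy, OpenCV 4.12 (cv2) and the standard library are available. Lean on these libraries where they do the work, as an engineer would, in place of code of your own. Each camera call takes 0.05 s, during which the arm holds its last target.

TASK

Pull the drawer of the bench unit open to its stop; it comes only part way, so the long aluminium profile in it still reaches back under the cabinet's top. Grip the profile, tilt its front end up over the drawer front and draw it out diagonally through the gap without forcing it; finish while holding it still in the gripper, its whole length above the cabinet's top and clear of everything around it. Leave the drawer open with the short offcut and the corner bracket in it, and do not disturb the filament spool or the scraper on the bench.

Things in the scene. Friction and masses are not known exactly. Their poses are not given: they have to be found in the camera images.
- cabinet: fixed low grey bench unit with one drawer, 370 deep (its x) x 300 wide (its y) x 125 high. Origin at the centre of its underside on the bench; its front looks along its own -x, z up. Front edge of the carcass at x = -185 mm. The top is 16 mm thick, its underside 109 mm above the bench. The drawer runs out along -x
- drawer (a joint): how far the drawer is out, m: 0 shut, 0.16 at its stop; starts 0 to 0.015; about 2 N of friction, stays where left. Drawer shut, mm in the cabinet's frame: front panel x -197 to -185, 292 wide, top edge z 100; tray inside x -185 to 145, y -122 to 122, dark-lined floor z 20, side walls to z 76. At the stop the gap between panel and edge of the cabinet's top is 160 mm
- drawer_handle (a point): middle of the drawer's bow handle, a round steel bar 10 mm thick running along the cabinet's y, 108 mm straight between its bends; it is level, 85 mm above the bench (40 mm below the cabinet's top), its axis 40 mm in front of the drawer's front panel; free space 35 mm between bar and panel
- profile: the long part: T-slot aluminium profile, 20 x 20 mm, 290 long along its x, about 0.14 kg (may be 0.1 to 0.2). Origin on its axis at mid length. It lies flat on the drawer floor, its x roughly along the cabinet's x, its -x end to the drawer front; it rides along with the drawer
- profile_front (a point): centre of the profile's end face that lies next to the drawer front (145 mm from the middle)
- profile_rear (a point): centre of the profile's other end face, at the back of the drawer
- offcut: bystander: short piece of the same profile, 20 x 20 x 90 mm, lying in the drawer to the left or right of the profile; origin on its axis at mid length
- bracket: bystander: small steel corner bracket, 40 x 40 x 18 mm high, lying in the drawer on the other side; origin at the centre of its underside
- spool: bystander: filament spool lying flat on the bench, 200 mm across, 60 high; origin at the centre of its underside
- scraper: bystander: build-plate scraper (spatula) lying on the bench, 210 mm long; origin near its middle, on the bench

How it is judged (in metres and radians):
On the way, in this order (a step that is already met when the one before it is completed fails the run):
1. the drawer is pulled open to its stop (at least 150 of 160 mm) (value of joint drawer above 0.15 m), for 0.2 s.
2. the profile is tilted through the gap: its front end is above the drawer front while its rear end is still down in the drawer (z of profile_front in the frame of cabinet above 0.11 m and z of profile_rear in the frame of cabinet below 0.09 m and x of profile_rear in the frame of cabinet above -0.33 m), for 0.1 s.
At the end, for the whole second after the job is handed in: the fingers still hold the profile (over 1 N), it is still (under 30 mm/s) and touches neither cabinet, drawer nor spool; both its ends are over 135 mm above the bench (cabinet top: 125 mm); the drawer is open by over 100 mm, with offcut and bracket lying in it (height (world z) of each of profile_front, profile_rear above 0.135 m and contact force between the fingers and profile above 1 N and contact force between profile and cabinet below 0.3 N and contact force between profile and spool below 0.3 N and linear speed of profile below 0.03 m/s and value of joint drawer above 0.1 m and z of offcut in the frame of cabinet below 0.076 m and z of bracket in the frame of cabinet below 0.066 m); the arm keeps its last pose, push and grip.
It fails at once if the profile is forced or levered against the cabinet or drawer with more than 60 N (contact force between profile and cabinet above 60 N).
It fails at once if the offcut or the bracket is lifted out of the drawer (z of any of offcut, bracket in the frame of cabinet above 0.1 m).
It fails at once if the spool or the scraper is moved by more than 30 mm (distance of any of spool, scraper from where it was at the start of the episode above 0.03 m).
It also fails if it takes over 58 s, if anything falls off the work surface, if the arm or the gripper's body presses on something with over 40 N, if the wrist force passes 120 N, or if a joint passes its speed limit or range.

## Working session

There is one attempt and no reset: what is moved stays moved. The work goes in short steps, Python scripts to look and compute and a tool call to move; the robot and the scene stay as the last step left them, time stands still between calls to the robot, and variables do not carry over. Pictures are saved under pics/ and viewed, and the job is handed in when it is done.

Besides the shell and the picture viewer there is one more tool, called after "Emit:" as name([rows], argument=value, ...), one row to a line, values as JSON. step_arm: Moves the arm, as the interface text tells. Its arguments: {"type":"object","properties":{"increments":{"type":"array"}},"required":["increments"]}

```bash
ls; mkdir -p pics; python3 - <<'E'
from cell import ctrl
import cv2,numpy as np
print(ctrl.state())
for n in ("scene","top"):
    p,d=ctrl.get_image(n); c=ctrl.calibration(n)
    cv2.imwrite(f"pics/{n}0.png",p[:,:,::-1]); np.savez(f"pics/{n}0.npz",p=p,d=d,K=np.array([c[k] for k in("fx","fy","cx","cy")]),T=np.array(c["cam_to_world"]))
    print(n,c)
E
```

```text
pics
{'t': 0.0, 'qpos': array([ 1.12739254e+00,  2.59215180e-01,  2.07955752e-02,  1.33368254e+00,
       -6.36064960e-06,  1.41820745e+00]), 'qvel': array([ 0.00229815, -0.0013404 ,  0.00033527,  0.000602  , -0.00035434,
        0.00043701]), 'tau': array([ 4.83954609e-04, -5.55644774e+01,  3.44531536e+01,  1.35791232e-02,
       -8.94845925e-05,  2.54396440e-06]), 'position': array([157.63273467, 526.75751743, 303.26691354]), 'orientation': array([ 2.51938011e+00,  1.87575253e+00, -1.80728061e-03]), 'force': array([-0.19442583,  0.35594975, -0.37961976]), 'torque': array([-0.00703906, -0.03579822,  0.00930645]), 'width': 85.21152667965717}
scene {'fx': 407.2976035690326, 'fy': 407.2976035690326, 'cx': 289.0476937918007, 'cy': 210.31751045557797, 'cam_to_world': array([[-7.11390081e-01,  5.15106673e-01, -4.78110100e-01,
         1.01970762e+03],
       [ 7.02787897e-01,  5.17864207e-01, -4.87755917e-01,
         5.85705759e+02],
       [-3.65022013e-03, -6.82994713e-01, -7.30414196e-01,
         8.63436333e+02],
       [ 0.00000000e+00,  0.00000000e+00,  0.00000000e+00,
         1.00000000e+00]])}
top {'fx': 545.6253242052695, 'fy': 545.6253242052695, 'cx': 284.3212795397119, 'cy': 203.23534557724133, 'cam_to_world': array([[ 6.11023387e-03, -9.94267049e-01,  1.06750649e-01,
         3.59728846e+02],
       [-9.99853811e-01, -4.36973811e-03,  1.65306163e-02,
         3.68306575e+01],
       [-1.59693747e-02, -1.06836049e-01, -9.94148398e-01,
         1.71145954e+03],
       [ 0.00000000e+00,  0.00000000e+00,  0.00000000e+00,
         1.00000000e+00]])}
```

View pics/scene0.png

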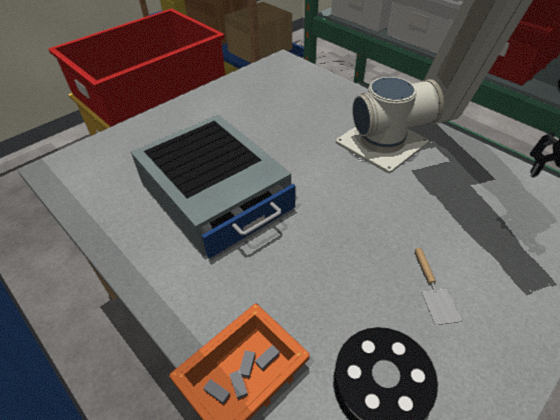

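View pics/top0.png

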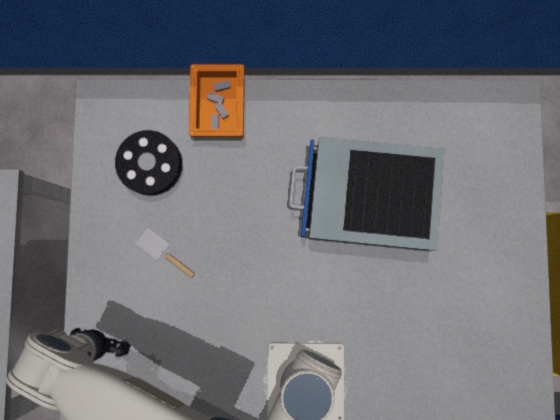

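Top view: the cabinet fills about (308–443, 138–250), with its blue front and handle (bar near u≈292, v 168–208) facing image left, which is world +y. The spool is at (148,162), the scraper at (165,252) and an orange bin at (217,100). Next I measure the cabinet top, panel and handle.

```bash
cat > h.py <<'E'
import cv2,numpy as np
def load(n):
    z=np.load(f"pics/{n}.npz"); return z["p"],z["d"],z["K"],z["T"]
def snap(cam,name):
    from cell import ctrl
    c=ctrl.calibration(cam); p,d=ctrl.get_image(cam)
    cv2.imwrite(f"pics/{name}.png",p[:,:,::-1]); np.savez(f"pics/{name}.npz",p=p,d=d,K=np.array([c[k] for k in("fx","fy","cx","cy")]),T=np.array(c["cam_to_world"]))
def cloud(d,K,T):
    v,u=np.mgrid[:d.shape[0],:d.shape[1]]
    P=np.stack([(u-K[2])/K[0]*d,(v-K[3])/K[1]*d,d],-1)
    W=P@T[:3,:3].T+T[:3,3]; W[d<=0]=np.nan; return W
def ray(uv,K,T,z):
    uv=np.atleast_2d(np.asarray(uv,float)); r=np.c_[(uv[:,0]-K[2])/K[0],(uv[:,1]-K[3])/K[1],np.ones(len(uv))]@T[:3,:3].T
    return T[:3,3]+r*((z-T[2,3])/r[:,2])[:,None]
E
python3 - <<'E'
from h import *
for n in("top0","scene0"):
    p,d,K,T=load(n); W=cloud(d,K,T)
    m=(abs(W[...,2]-125)<9)&(W[...,1]<150)&(W[...,0]>350)
    m=m.astype(np.uint8); m=cv2.morphologyEx(m,cv2.MORPH_OPEN,np.ones((3,3)))
    cs,_=cv2.findContours(m,cv2.RETR_EXTERNAL,cv2.CHAIN_APPROX_NONE); c=max(cs,key=cv2.contourArea)
    w=ray(c[:,0],K,T,125)[:,:2].astype(np.float32)
    r=cv2.minAreaRect(w); print(n,r,cv2.boxPoints(r).round(1).tolist(),'z',np.nanmedian(W[...,2][m>0]))
    hsv=cv2.cvtColor(p,cv2.COLOR_RGB2HSV)
    b=(hsv[...,0]>100)&(hsv[...,0]<130)&(hsv[...,1]>120)&(W[...,2]>60)&(W[...,2]<115)&(W[...,0]<900)
    print('blue',np.nanmedian(W[b],0),b.sum(), np.nanpercentile(W[b],[2,98],axis=0).round(0).tolist())
    h=(abs(W[...,2]-88)<10)&(W[...,1]<110)&(W[...,1]>-10)&(W[...,0]>350)&(hsv[...,1]<60)
    v,u=np.nonzero(h); print('handle px',len(u),u.min(),u.max(),v.min(),v.max(),np.nanpercentile(W[h],[5,50,95],axis=0).round(0).tolist())
E
```

```text
top0 ((561.9874877929688, -207.74142456054688), (369.7621154785156, 300.07708740234375), 84.59910583496094) [[395.20001220703125, -377.70001220703125], [694.0, -405.8999938964844], [728.7999877929688, -37.79999923706055], [430.0, -9.600000381469727]] z 126.16237373427657
blue [576.44627335  -3.84068172  99.82049156] 376 [[442.0, -19.0, 89.0], [717.0, 11.0, 108.0]]
handle px 208 289 308 166 230 [[520.0, 5.0, 82.0], [583.0, 38.0, 88.0], [645.0, 47.0, 94.0]]
scene0 ((567.2297973632812, -195.29722595214844), (371.3719177246094, 299.4090576171875), 84.61666107177734) [[400.79998779296875, -366.1000061035156], [698.9000244140625, -394.20001220703125], [733.7000122070312, -24.5], [435.6000061035156, 3.5999999046325684]] z 122.10834817351815
blue [599.96001796   2.72449978  86.8924665 ] 1139 [[448.0, -15.0, 61.0], [726.0, 18.0, 98.0]]
handle px 286 232 295 181 234 [[442.0, -3.0, 81.0], [586.0, 43.0, 85.0], [648.0, 53.0, 89.0]]
```

Emit:
step_arm([
  [[2.7,-2.9,0],[0,0,1.4],0.4],
  [[2.7,-2.9,0],[0,0,1.4],0.4],
  [[2.7,-2.9,0],[0,0,1.4],0.4],
  [[2.7,-2.9,0],[0,0,1.4],0.4],
  [[2.7,-2.9,0],[0,0,1.4],0.4],
  [[2.7,-2.9,0],[0,0,1.4],0.4],
  [[2.7,-2.9,0],[0,0,1.4],0.4],
  [[2.7,-2.9,0],[0,0,1.4],0.4],
  [[2.7,-2.9,0],[0,0,0],0.4],
])

```text
t: 0.85
position: [402.0, 257.9, 299.9]
orientation: [-2.299, -2.141, 0.01]
force: [1.0, 1.5, -0.1]
width: 34.3
```

Emit:
step_arm([
  [[2.6,-2.8,0.05],[0,0,0],0.4],
  [[2.6,-2.8,0.05],[0,0,0],0.4],
  [[2.6,-2.8,0.05],[0,0,0],0.4],
  [[2.6,-2.8,0.05],[0,0,0],0.4],
  [[2.6,-2.8,0.05],[0,0,0],0.4],
  [[2.6,-2.8,0.05],[0,0,0],0.4],
  [[2.4,-2.6,0],[0,0,0],0.4],
  [[0,0,0],[0,0,0],0.4],
])

```text
t: 1.52
position: [591.9, 45.8, 299.9]
orientation: [-2.304, -2.134, 0.015]
force: [-0.7, 0.5, -1.8]
width: 34.1
```

```bash
python3 - <<'E'
from h import *
from cell import ctrl
s=ctrl.state(); print(s["position"],s["orientation"],s["qvel"].round(3))
snap("wrist","w1"); p,d,K,T=load("w1"); print(T.round(3).tolist(),K)
E
```

```text
[591.87010638  45.78222765 299.86819738] [-2.30393851 -2.13359241  0.01454177] [ 0.019 -0.022 -0.04   0.013  0.022  0.035]
[[0.077, 0.961, 0.264, 524.38], [0.997, -0.073, -0.025, 50.832], [-0.005, 0.265, -0.964, 370.277], [0.0, 0.0, 0.0, 1.0]] [298.91153294 298.91153294 277.17074135 210.20206651]
```

View pics/w1.png

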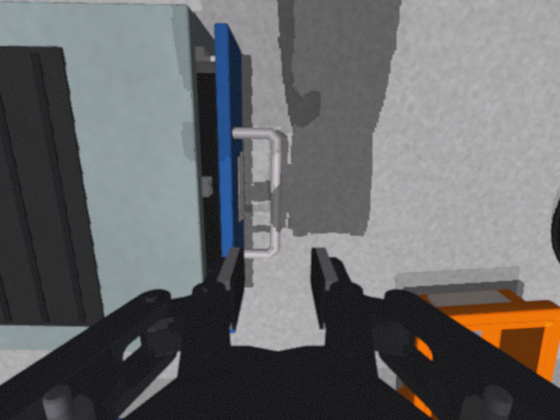

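The wrist view shows the bar at u≈277, v 140–245. The panel is at u≈228 and the cabinet top's edge at u≈197. The fingertips point at v≈250–300.

```bash
python3 - <<'E'
from h import *
p,d,K,T=load("w1"); W=cloud(d,K,T)
for v in range(130,262,8):
    row=W[v,262:292]; ok=abs(row[:,2]-88)<8
    if ok.any():
        us=262+np.nonzero(ok)[0]; print(v,us.min(),us.max(),ray([[us.mean(),v]],K,T,87).round(1).tolist(),np.nanmedian(row[ok],0).round(1))
print('bar ends',ray([[277,128],[277,254]],K,T,87).round(1))
# top edge near front + blue
e=[]
for v in (30,60,120,180,230):
    r=W[v]; ok=np.nonzero((abs(r[:,2]-125)<8)&(np.arange(560)<240))[0]
    print('edge',v,ok.max(),ray([[ok.max()+.5,v]],K,T,125).round(1).tolist(),r[ok.max()-5].round(1), )
    hsv=cv2.cvtColor(p,cv2.COLOR_RGB2HSV)[v]; b=np.nonzero((hsv[:,1]>150)&(hsv[:,0]>95)&(hsv[:,0]<130))[0]; b=b[(b<260)]
    if len(b): print('  blue',b.min(),b.max(),W[v,b[len(b)//2]].round(1),ray([[b.min(),v],[b.max(),v]],K,T,100).round(1).tolist())
p0,d0,K0,T0=load("top0");W0=cloud(d0,K0,T0)
# gripper check in top0 & table z
for n in("top0","scene0"):
    p,d,K,T=load(n); Wt=cloud(d,K,T); m=(Wt[...,0]>350)&(Wt[...,0]<800)&(Wt[...,1]>80)&(Wt[...,1]<250)&(Wt[...,2]<15); print(n,'table z',np.nanmedian(Wt[m][:,2]))
E
```

```text
130 262 274 [[525.4, 40.9, 87.0]] [525.4  41.   88.9]
138 262 281 [[532.8, 43.5, 87.0]] [532.7  43.6  89.1]
146 272 281 [[540.3, 47.6, 87.0]] [540.1  47.6  89.1]
154 271 281 [[547.6, 46.5, 87.0]] [547.4  46.6  89.5]
162 271 281 [[555.0, 46.0, 87.0]] [554.8  46.   89.3]
170 271 281 [[562.5, 45.4, 87.0]] [562.1  45.4  88.7]
178 271 281 [[570.1, 44.8, 87.0]] [569.6  44.8  89.2]
186 271 280 [[577.8, 43.7, 87.0]] [577.3  43.8  89.3]
194 271 280 [[585.6, 43.1, 87.0]] [585.1  43.1  89.3]
202 271 280 [[593.6, 42.4, 87.0]] [593.   42.5  88.8]
210 271 279 [[601.6, 41.3, 87.0]] [600.9  41.4  89.2]
218 271 280 [[609.8, 41.2, 87.0]] [609.2  41.2  88.7]
226 271 280 [[618.1, 40.5, 87.0]] [617.4  40.6  89.1]
234 271 279 [[626.5, 39.3, 87.0]] [625.7  39.5  89.4]
242 270 279 [[635.1, 38.2, 87.0]] [634.3  38.3  88.8]
250 262 279 [[643.4, 33.4, 87.0]] [642.8  33.5  88.6]
258 262 270 [[651.9, 28.0, 87.0]] [651.1  28.3  89.2]
bar ends [[524.3  49.3  87. ]
 [648.3  39.7  87. ]]
edge 30 191 [[450.6, -7.5, 125.0]] [450.4 -11.4 125.5]
  blue 215 228 [445.   11.   99.7] [[444.6, 5.5, 100.0], [445.4, 15.9, 100.0]]
edge 60 193 [[470.5, -9.0, 125.0]] [470.2 -13.2 125. ]
  blue 216 239 [467.3  11.7 100.7] [[466.5, 3.4, 100.0], [468.0, 22.3, 100.0]]
edge 120 196 [[513.4, -13.2, 125.0]] [513.  -17.5 125.2]
  blue 217 239 [514.2   5.7  99.6] [[513.6, -2.0, 100.0], [515.1, 17.0, 100.0]]
edge 180 199 [[560.8, -17.8, 125.0]] [560.5 -22.4 124.7]
  blue 219 236 [566.5   1.2 100.2] [[565.9, -7.0, 100.0], [567.0, 8.5, 100.0]]
edge 230 202 [[604.4, -21.6, 125.0]] [603.8 -26.1 125.9]
  blue 221 240 [614.4  -1.6 100.7] [[613.9, -11.3, 100.0], [615.3, 6.8, 100.0]]
top0 table z -0.12420015224734016
scene0 table z -3.3508785204720652
```

Emit:
step_arm([
  [[-0.3,-0.15,0],[0,0,-0.9],0.4],
  [[-0.3,-0.15,-2],[0,0,0],0.4],
  [[0,0,-3],[0,0,0],0.4],
  [[0,0,-3],[0,0,0],0.4],
  [[0,0,-3],[0,0,0],0.4],
  [[0,0,-2],[0,0,0],0.4],
  [[0,0,-1],[0,0,0],0.4],
  [[0,0,0],[0,0,0],0.4],
])

```text
t: 2.23
position: [576.1, 50.7, 156.2]
orientation: [-2.32, -2.114, 0.013]
force: [-0.4, 0.3, -0.2]
width: 34.4
```

Emit:
step_arm([
  [[0.4,-0.4,0],[0,0,0],0.4],
  [[0.4,-0.3,0],[0,0,0],0.4],
  [[0,0,-0.6],[0,0,0],0.4],
  [[0,0,-0.6],[0,0,0],0.4],
  [[0,0,0],[0,0,0],0.4],
])

```text
t: 2.65
position: [584.4, 45.4, 147.2]
orientation: [-2.32, -2.118, 0.008]
force: [-0.5, -0.6, 0.2]
width: 33.8
```

Emit:
step_arm([
  [[0,-0.2,-0.6],[0,0,0],0.4],
  [[0,0,-0.2],[0,0,0],0.2],
  [[0,0,0],[0,0,0],0],
  [[0,0,0],[0,0,0],0],
  [[0,0,0],[0,0,0],0],
  [[0,0,0],[0,0,0],0],
  [[0,0,0],[0,0,0],0],
])

```text
t: 3.23
position: [584.7, 43.1, 139.1]
orientation: [2.32, 2.118, -0.006]
force: [0.0, -0.7, -0.6]
width: 7.7
```

Emit:
step_arm([
  [[0.05,0.5,0],[0,0,0],0],
  [[0.1,1,0],[0,0,0],0],
  [[0.14,1.5,0],[0,0,0],0],
  [[0.14,1.5,0],[0,0,0],0],
  [[0.14,1.5,0],[0,0,0],0],
])

```text
t: 3.65
position: [590.3, 101.3, 139.1]
orientation: [2.324, 2.107, -0.015]
force: [0.6, -4.7, -0.7]
width: 8.3
```

Emit:
step_arm([
  [[0.14,1.5,0],[0,0,0],0],
  [[0.14,1.5,0],[0,0,0],0],
  [[0.14,1.5,0],[0,0,0],0],
  [[0.14,1.5,0],[0,0,0],0],
  [[0.1,1.2,0],[0,0,0],0],
  [[0.06,0.7,0],[0,0,0],0],
  [[0.04,0.4,0],[0,0,0],0],
])

```text
t: 4.23
position: [598.6, 190.6, 139.1]
orientation: [2.32, 2.104, -0.019]
force: [1.0, -3.2, 0.2]
width: 8.0
```

Emit:
step_arm([
  [[0.03,0.3,0],[0,0,0],0],
  [[0.03,0.3,0],[0,0,0],0],
  [[0.03,0.4,0],[0,0,0],0],
  [[0,0,0],[0,0,0],0],
])

```text
t: 4.57
position: [598.7, 191.3, 139.1]
orientation: [2.315, 2.085, -0.047]
force: [0.0, 3.2, -0.0]
width: 7.8
```

Emit:
step_arm([
  [[0,0,0],[0,0,0],0.35],
  [[0,0,0],[0,0,0],0.35],
  [[0,0,0],[0,0,0],0.35],
  [[0,0,1.5],[0,0,0],0.35],
  [[0,0,2.5],[0,0,0],0.35],
  [[0,0,4],[0,0,0],0.35],
  [[0,-1,4],[0,0,0],0.5],
  [[0,-3,4],[0,0,0],0.5],
  [[0,-4,2],[0,0,0],0.5],
  [[0,-4,0],[0,0,0],0.5],
])

```text
t: 5.4
position: [594.4, 83.2, 316.0]
orientation: [2.31, 2.104, -0.05]
force: [1.2, 0.1, -0.8]
width: 42.9
```

Emit:
step_arm([
  [[0,-1,0],[0,0,0],0.5],
  [[0,0,0],[0,0,0],0.5],
  [[0,0,0],[0,0,0],0.5],
])

```text
t: 5.65
position: [594.7, 67.6, 318.8]
orientation: [2.313, 2.095, -0.044]
force: [0.3, 0.2, -0.3]
width: 42.8
```

```bash
python3 - <<'E'
from h import *
from cell import ctrl
s=ctrl.state(); print(s["position"],s["orientation"],s["qvel"].round(3),s["qpos"].round(2))
snap("wrist","w2"); snap("top","top2"); snap("scene","scene2")
E
```

```text
[594.68918606  67.59218983 318.75800917] [ 2.31340639  2.09543652 -0.0439903 ] [-0.011 -0.005 -0.001 -0.     0.007 -0.001] [-0.01  0.35  0.18  1.42 -0.03  0.08]
```

View pics/w2.png

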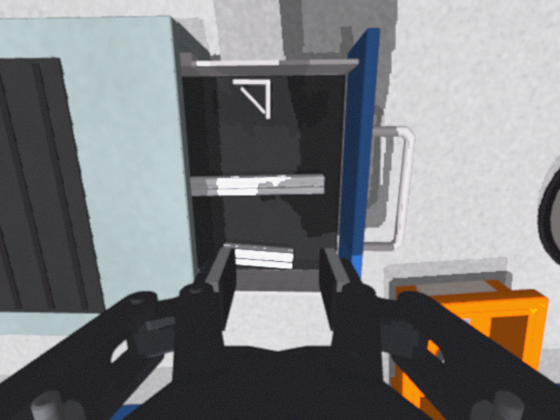

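View pics/scene2.png

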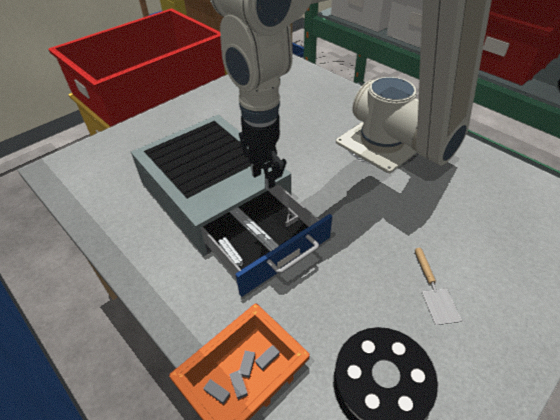

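The drawer is open. In the wrist view the profile runs from u 190 (under the top's edge) to 324 at v≈185. The bracket is at (255,97) and the offcut at (262,257), partly behind the fingers.

```bash
python3 - <<'E'
from h import *
p,d,K,T=load("w2"); W=cloud(d,K,T)
print('edge',[ (ray([[np.nonzero((abs(W[v,:,2]-125)<7)&(np.arange(560)<230))[0].max()+.5,v]],K,T,125)).round(1).tolist() for v in(80,120,160,220)])
C0=None
m=(W[...,2]>31)&(W[...,2]<50)
roi=np.zeros_like(m); roi[160:215,185:345]=1
n,l,s,c=cv2.connectedComponentsWithStats((m&roi).astype(np.uint8)); print('prof',s[1:],c[1:])
k=1+s[1:,4].argmax(); cs,_=cv2.findContours((l==k).astype(np.uint8),0,1); w=ray(cs[0][:,0],K,T,40)[:,:2].astype(np.float32)
r=cv2.minAreaRect(w); print(r,cv2.boxPoints(r).round(1).tolist(),np.nanmedian(W[l==k][:,2]))
# per column centre
for u in range(195,325,16):
    vv=np.nonzero(l[:,u]==k)[0]; print(u,vv.min(),vv.max(),ray([[u,vv.min()],[u,vv.max()+1]],K,T,40).round(1).tolist())
roi[:]=0; roi[225:290,215:310]=1
m2=(m&roi).astype(np.uint8); v,u=np.nonzero(m2); 
w=ray(np.c_[u,v],K,T,40)[:,:2].astype(np.float32); print('offcut',cv2.minAreaRect(w),cv2.boxPoints(cv2.minAreaRect(w)).round(1).tolist())
roi[:]=0; roi[70:130,220:285]=1
m=(W[...,2]>30)&(W[...,2]<50)
v,u=np.nonzero(m&roi); w=ray(np.c_[u,v],K,T,38)[:,:2].astype(np.float32); print('bracket',w.min(0),w.max(0))
b=[(W[v,350:385][:,2]) for v in (150,)]
hsv=cv2.cvtColor(p,cv2.COLOR_RGB2HSV)
for v in (100,150,200):
    bb=np.nonzero((hsv[v,:,1]>150)&(hsv[v,:,0]>95)&(hsv[v,:,0]<130)&(abs(W[v,:,2]-100)<5))[0]; print('panel',bb.min(),bb.max(),ray([[bb.min(),v],[bb.max()+1,v]],K,T,100).round(1).tolist())
E
```

```text
edge [[[481.2, -10.1, 125.0]], [[512.7, -12.7, 125.0]], [[546.4, -16.3, 125.0]], [[601.9, -20.7, 125.0]]]
prof [[ 342  167    3   48   88]
 [ 191  176  134   20 2299]] [[343.39772727 195.80681818]
 [257.61200522 185.65637234]]
((590.7098388671875, 33.70103454589844), (158.7514190673828, 20.901790618896484), 85.7960433959961) [[574.5, -44.70000076293945], [595.2999877929688, -46.20000076293945], [607.0, 112.0999984741211], [586.0999755859375, 113.5999984741211]] 39.52789098023169
195 180 195 [[577.0, -38.9, 40.0], [596.3, -42.3, 40.0]]
211 178 195 [[576.4, -19.4, 40.0], [598.0, -22.9, 40.0]]
227 178 194 [[578.2, -0.4, 40.0], [598.6, -3.4, 40.0]]
243 178 194 [[580.0, 18.5, 40.0], [600.4, 15.9, 40.0]]
259 177 194 [[580.6, 37.5, 40.0], [602.1, 35.0, 40.0]]
275 177 194 [[582.3, 56.3, 40.0], [603.9, 54.1, 40.0]]
291 177 193 [[584.1, 75.0, 40.0], [604.4, 73.3, 40.0]]
307 176 193 [[584.7, 93.8, 40.0], [606.2, 92.2, 40.0]]
323 176 193 [[586.4, 112.3, 40.0], [607.9, 111.1, 40.0]]
offcut ((694.0994873046875, 33.983863830566406), (110.84294891357422, 45.97507858276367), 82.82713317871094) [[664.4000244140625, -18.100000381469727], [710.0, -23.899999618530273], [723.7999877929688, 86.0999984741211], [678.2000122070312, 91.80000305175781]]
bracket [461.75668    8.119323] [515.58966  77.60674]
panel 361 373 [[510.5, 144.1, 100.0], [511.7, 155.7, 100.0]]
panel 358 369 [[554.7, 140.2, 100.0], [555.8, 151.4, 100.0]]
panel 355 365 [[603.0, 136.0, 100.0], [603.9, 146.7, 100.0]]
```

Emit:
step_arm([
  [[0,0,0],[0,0,-6.8],0.5],
  [[0,0,0],[0,0,-6.8],0.5],
  [[0,0,0],[0,0,-6.8],0.5],
  [[0,0,0],[0,0,-6.8],0.5],
  [[0,0,0],[0,0,-6.8],0.5],
  [[0,0,0],[0,0,-6.8],0.5],
  [[0,0,0],[0,0,-6.8],0.5],
  [[0,0,0],[0,0,-6.8],0.5],
  [[0,0,0],[0,0,-6.8],0.5],
  [[0,0,0],[0,0,-6.8],0.5],
])

```text
t: 6.63
position: [593.4, 84.5, 310.6]
orientation: [-3.105, -0.397, 0.068]
force: [0.8, 0.7, -0.0]
width: 42.6
```

Emit:
step_arm([
  [[0,-0.2,0],[0,0,-6.8],0.5],
  [[0,-0.2,0],[0,0,-6.8],0.5],
  [[0,-0.1,0],[0,0,-4],0.5],
  [[0,0,0],[0,0,0],0.5],
])

```text
t: 6.97
position: [592.8, 85.7, 307.5]
orientation: [-3.12, 0.106, 0.074]
force: [-0.4, -0.1, -0.0]
width: 42.7
```

```bash
cat >> h.py <<'E'
from scipy.spatial.transform import Rotation as R
# target tool orientation: x axis = jaw dir (yaw-90), lean theta toward cabinet. g = profile heading (to front), up = world z
def target(gyaw,theta):
    a=np.radians(gyaw); g=np.array([np.cos(a),np.sin(a),0]); t=np.radians(theta)
    ax=np.cos(t)*g+np.sin(t)*np.array([0,0,1])      # profile axis (rear->front)
    up=-np.sin(t)*g+np.cos(t)*np.array([0,0,1])     # profile normal
    z=-up; x=np.cross(g,[0,0,1.]); x/=np.linalg.norm(x); y=np.cross(z,x)
    return R.from_matrix(np.c_[x,y,z]),ax,up
def err(theta,gyaw=86.0,p=None):
    from cell import ctrl
    s=ctrl.state(); Rt,_,_=target(gyaw,theta); Rc=R.from_rotvec(s["orientation"])
    print('t',round(s["t"],2),'pos',s["position"].round(1),'F',s["force"].round(1),'w',round(s["width"],1),'turn deg',np.degrees((Rt*Rc.inv()).as_rotvec()).round(2), 'dpos cm',None if p is None else ((np.array(p)-s["position"])/10).round(2),'q',s["qpos"].round(2))
E
python3 -c "
from h import *
err(0,86.0,(593.5,62,300))
snap('wrist','w3')"
```

```text
t 6.97 pos [592.8  85.7 307.5] F [-0.4 -0.1 -0. ] w 42.7 turn deg [-1.16 -2.66 -0.12] dpos cm [ 0.07 -2.37 -0.75] q [-0.    0.37  0.19  1.44  0.02  1.63]
```

View pics/w3.png

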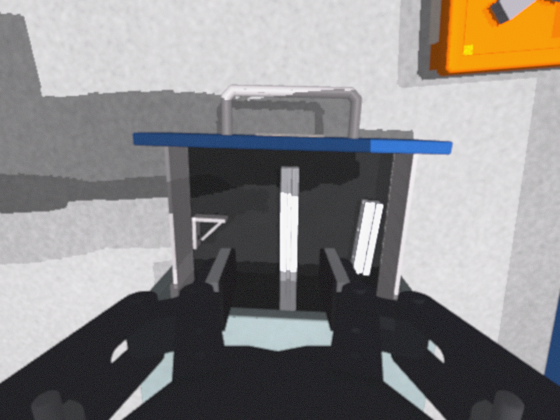

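The turned wrist view shows the profile centred at u≈289 between the fingers, with its front end at v≈167. The bracket is at (207,230) and the offcut at (368,237), both well away from the fingers.

```bash
python3 - <<'E'
from h import *
p,d,K,T=load("w3"); W=cloud(d,K,T)
m=(W[...,2]>31)&(W[...,2]<50); roi=np.zeros_like(m); roi[160:300,270:310]=1
for v in range(164,300,12):
    uu=np.nonzero(m[v]&roi[v])[0]
    if len(uu): print(v,uu.min(),uu.max(),ray([[(uu.min()+uu.max()+1)/2,v]],K,T,40).round(1).tolist())
    else: print(v,'-')
vv=np.nonzero((m&roi)[:,289])[0]; print('front',vv.min(),ray([[289,vv.min()-.5]],K,T,40).round(1))
roi[:]=0; roi[195:280,350:385]=1
cs,_=cv2.findContours((m&roi).astype(np.uint8),0,1);c=max(cs,key=cv2.contourArea);r=cv2.minAreaRect(ray(c[:,0],K,T,40)[:,:2].astype(np.float32)); print('offcut',r)
E
```

```text
164 -
176 281 298 [[596.7, 103.7, 40.0]]
188 281 298 [[596.0, 89.9, 40.0]]
200 281 297 [[594.6, 75.9, 40.0]]
212 281 297 [[593.8, 61.5, 40.0]]
224 281 297 [[592.9, 46.8, 40.0]]
236 281 297 [[592.0, 31.8, 40.0]]
248 281 296 [[590.6, 16.5, 40.0]]
260 281 296 [[589.7, 0.8, 40.0]]
272 281 296 [[588.7, -15.2, 40.0]]
284 281 295 [[587.2, -31.5, 40.0]]
296 280 295 [[585.6, -48.3, 40.0]]
front 168 [[596.2 113.4  40. ]]
offcut ((683.0586547851562, 23.17913246154785), (91.33052062988281, 21.567277908325195), 80.21009826660156)
```

Emit:
step_arm([
  [[0.1,-1.2,-1],[-0.5,-1.3,0],0.5],
  [[0,-1.2,-2],[-0.5,-1.3,0],0.5],
  [[0,0,-3],[0,0,0],0.5],
  [[0,0,-3],[0,0,0],0.5],
  [[0,0,-3],[0,0,0],0.5],
  [[0,0,-2],[0,0,0],0.5],
  [[0,0,-1],[0,0,0],0.5],
  [[0,0,0],[0,0,0],0.5],
])

```text
t: 7.68
position: [592.4, 68.1, 150.2]
orientation: [-3.139, 0.044, -0.001]
force: [-0.3, -0.1, -0.2]
width: 42.4
```

```bash
python3 -c "
from h import *
err(0,85.9,(593.8,63,97))"
```

```text
t 7.68 pos [592.4  68.1 150.2] F [-0.3 -0.1 -0.2] w 42.4 turn deg [-0.1   0.06 -2.5 ] dpos cm [ 0.14 -0.51 -5.32] q [-0.03  0.42 -0.14  1.01  0.    1.57]
```

Emit:
step_arm([
  [[0.1,-0.3,-1],[0,0,-1.2],0.5],
  [[0.1,-0.2,-1.5],[0,0,-1.2],0.5],
  [[0,0,-1],[0,0,0],0.5],
  [[0,0,-0.7],[0,0,0],0.5],
  [[0,0,0],[0,0,0],0.5],
])

```text
t: 8.1
position: [595.6, 64.7, 106.8]
orientation: [-3.138, 0.101, -0.005]
force: [1.0, 0.2, -0.6]
width: 42.6
```

```bash
python3 -c "
from h import *
err(0,85.9,(593.8,63,97))"
```

```text
t 8.1 pos [595.6  64.7 106.8] F [ 1.   0.2 -0.6] w 42.6 turn deg [-0.09  0.18 -0.41] dpos cm [-0.18 -0.17 -0.98] q [-0.03  0.46 -0.2   0.91  0.    1.6 ]
```

Emit:
step_arm([
  [[-0.2,-0.15,-0.5],[0,0,-0.4],0.4],
  [[0,0,-0.3],[0,0,0],0.35],
  [[0,0,0],[0,0,0],0.35],
])

```text
t: 8.35
position: [594.0, 63.3, 99.2]
orientation: [-3.138, 0.111, -0.007]
force: [-0.1, -0.0, 0.9]
width: 29.7
```

Emit:
step_arm([
  [[0,0,0],[0,0,0],0.1],
  [[0,0,0],[0,0,0],0],
  [[0,0,0],[0,0,0],0],
  [[0,0,0],[0,0,0],0],
  [[0,0,0],[0,0,0],0],
  [[0,0,0],[0,0,0],0],
])

```text
t: 8.85
position: [594.4, 63.3, 100.9]
orientation: [-3.138, 0.11, -0.011]
force: [-0.3, 0.4, -0.4]
width: 18.1
```

```bash
python3 -c "
from h import *
err(0,85.9,(593.8,63,97))
snap('wrist','w4');snap('scene','s4')"
```

```text
t 8.85 pos [594.4  63.3 100.9] F [-0.3  0.4 -0.4] w 18.1 turn deg [-0.1   0.4  -0.07] dpos cm [-0.06 -0.03 -0.39] q [-0.04  0.46 -0.21  0.89  0.    1.61]
```

View pics/w4.png

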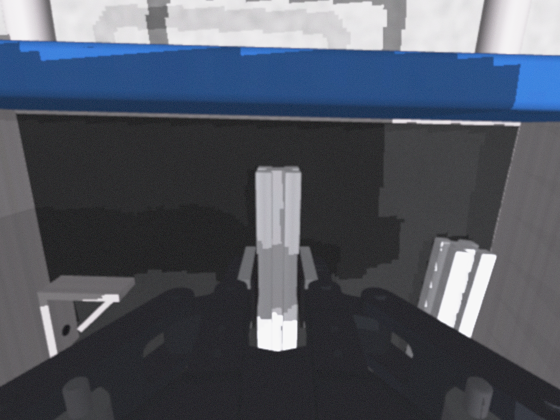

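The fingers are on the profile (width 18, the same roughly −2 offset as on the handle bar). The hold is shallow at about 12 mm, so I regrip a little lower.

Emit:
step_arm([
  [[0,0,0],[0,0,0],0.33],
  [[0,0,0],[0,-0.3,0],0.33],
  [[0,0,-0.3],[0,0,0],0.33],
  [[0,0,-0.25],[0,0,0],0.33],
  [[0,0,0],[0,0,0],0.33],
])

```text
t: 9.37
position: [594.7, 63.2, 95.2]
orientation: [-3.138, 0.11, -0.022]
force: [-0.1, -0.2, 0.0]
width: 28.2
```

Emit:
step_arm([
  [[0,0,0],[0,0.5,0],0.2],
  [[0,0,0],[0,0.4,0],0],
  [[0,0,0],[0,0,0],0],
  [[0,0,0],[0,0,0],0],
  [[0,0,0],[0,0,0],0],
  [[0,0,0],[0,0,0],0],
])

```text
t: 9.87
position: [594.8, 63.2, 95.4]
orientation: [-3.138, 0.11, 0.005]
force: [0.3, -0.7, 1.7]
width: 18.5
```

```bash
python3 - <<'E'
from h import *
err(0,85.9)
# plan: profile state from rear-lower virtual pivot; TCP offset from profile axis fixed in profile frame
from cell import ctrl
s=ctrl.state(); p0=s["position"]
front=np.array([596.6,113,30.]); _,ax0,up0=target(85.9,0)
rear=front-290*ax0
sR=(p0-rear)@ax0; h=(p0-rear)@up0; print('rear',rear.round(1),'sR',sR.round(1),'h',h.round(1))
f=np.array([0.0915,0.9958,0]); edge=np.array([580,-19.3,0])
def cabx(P): return -185-(P-edge)@f
def chk(th,rx,rz): # rx cab x of rear axis pt moved fwd D, rz height of rear axis
    _,ax,up=target(85.9,th); 
    r=rear.copy(); r+= (ax0)*( rx); r[2]=rz
    fr=r+290*ax; tcp=r+sR*ax+h*up
    c=np.cos(np.radians(th)); t=np.tan(np.radians(th))
    low=lambda X:(rz-10/c)+(cabx(r)-X)*t
    body=tcp-43*ax; 
    print(th,'fwd',rx,'rz',rz,'tcp',tcp.round(1),'frontlow z',(fr-10*up)[2].round(1),'cabx f/r',cabx(fr).round(1),cabx(r).round(1),'panel margin',round(low(-345)-100,1),'edge margin',round(109-low(-185)-20/c,1),'rear low',round((r-10*up)[2],1),'body corner',cabx(body).round(1),body[2].round(1))
for a in [(0,0,30),(0,0,36),(6,0,38),(12,0,38),(18,0,38),(18,40,38),(18,80,51),(18,120,64),(18,160,77),(18,180,84),(18,180,130),(18,180,180)]: chk(*a)
E
```

```text
t 9.87 pos [594.8  63.2  95.4] F [ 0.3 -0.7  1.7] w 18.5 turn deg [-0.08 -0.19 -0.07] dpos cm None q [-0.03  0.47 -0.21  0.89  0.    1.61]
rear [ 575.9 -176.3   30. ] sR 240.2 h 65.4
0 fwd 0 rz 30 tcp [593.   63.3  95.4] frontlow z 20.0 cabx f/r -318.3 -28.3 panel margin -80.0 edge margin 69.0 rear low 20.0 body corner -225.5 95.4
0 fwd 0 rz 36 tcp [593.   63.3 101.4] frontlow z 26.0 cabx f/r -318.3 -28.3 panel margin -74.0 edge margin 63.0 rear low 26.0 body corner -225.5 101.4
6 fwd 0 rz 38 tcp [592.5  55.2 128.2] frontlow z 58.4 cabx f/r -316.7 -28.3 panel margin -38.8 edge margin 44.5 rear low 28.1 body corner -217.6 123.7
12 fwd 0 rz 38 tcp [591.7  44.5 151.9] frontlow z 88.5 cabx f/r -311.9 -28.3 panel margin -4.9 edge margin 27.5 rear low 28.2 body corner -207.6 143.0
18 fwd 0 rz 38 tcp [590.8  31.5 174.5] frontlow z 118.1 cabx f/r -304.1 -28.3 panel margin 30.4 edge margin 9.6 rear low 28.5 body corner -195.6 161.2
18 fwd 40 rz 38 tcp [593.6  71.4 174.5] frontlow z 118.1 cabx f/r -344.1 -68.3 panel margin 17.4 edge margin 22.6 rear low 28.5 body corner -235.6 161.2
18 fwd 80 
[... 225 characters left out ...]
panel margin 17.4 edge margin 22.6 rear low 54.5 body corner -315.6 187.2
18 fwd 160 rz 77 tcp [602.2 191.  213.5] frontlow z 157.1 cabx f/r -464.0 -188.3 panel margin 17.4 edge margin 22.6 rear low 67.5 body corner -355.6 200.2
18 fwd 180 rz 84 tcp [603.6 211.  220.5] frontlow z 164.1 cabx f/r -484.0 -208.3 panel margin 17.9 edge margin 22.1 rear low 74.5 body corner -375.6 207.2
18 fwd 180 rz 130 tcp [603.6 211.  266.5] frontlow z 210.1 cabx f/r -484.0 -208.3 panel margin 63.9 edge margin -23.9 rear low 120.5 body corner -375.6 253.2
18 fwd 180 rz 180 tcp [603.6 211.  316.5] frontlow z 260.1 cabx f/r -484.0 -208.3 panel margin 113.9 edge margin -73.9 rear low 170.5 body corner -375.6 303.2
```

Emit:
step_arm([
  [[0,0,0.4],[0,0,0],0],
  [[0,0,0.4],[0,0,0],0],
  [[0,0,0],[0,0,0],0],
])

```text
t: 10.12
position: [594.5, 63.3, 103.6]
orientation: [-3.138, 0.11, 0.007]
force: [-0.2, 0.4, -1.8]
width: 19.1
```

Emit:
step_arm([
  [[0,-0.25,0.9],[2,-0.15,0],0],
  [[0,-0.25,0.9],[2,-0.15,0],0],
  [[0,-0.3,0.9],[2,-0.15,0],0],
  [[0,0,0],[0,0,0],0],
])

```text
t: 10.45
position: [594.1, 55.9, 131.5]
orientation: [-3.029, 0.104, 0.001]
force: [0.9, 0.1, -0.8]
width: 18.7
```

```bash
python3 -c "
from h import *
err(6,85.9,(593.5,55.2,130))"
```

```text
t 10.45 pos [594.1  55.9 131.5] F [ 0.9  0.1 -0.8] w 18.7 turn deg [-0.37 -0.25 -0.2 ] dpos cm [-0.06 -0.07 -0.15] q [-0.09  0.43 -0.18  0.97  0.11  1.55]
```

Emit:
step_arm([
  [[0,-0.35,0.7],[1.9,-0.1,0],0],
  [[0,-0.35,0.7],[1.9,-0.1,0],0],
  [[0,-0.35,0.7],[1.9,-0.1,0],0],
  [[0,0.2,0.75],[2,-0.15,0],0],
  [[0,0.2,0.75],[2,-0.15,0],0],
  [[0,0.3,0.75],[2,-0.15,0],0],
  [[0,0,0],[0,0,0],0],
])

```text
t: 11.03
position: [593.2, 52.6, 174.2]
orientation: [-2.823, 0.097, -0.004]
force: [0.8, -0.2, -1.8]
width: 18.4
```

```bash
python3 -c "
from h import *
err(18,85.9,(593.8,51.5,175))
snap('wrist','w5');snap('scene','s5')"
```

```text
t 11.03 pos [593.2  52.6 174.2] F [ 0.8 -0.2 -1.8] w 18.4 turn deg [-0.18 -0.45 -0.25] dpos cm [ 0.06 -0.11  0.08] q [-0.17  0.41 -0.13  1.08  0.31  1.46]
```

View pics/w5.png

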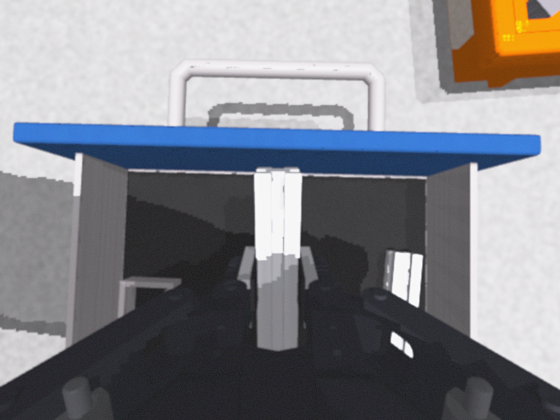

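View pics/s5.png

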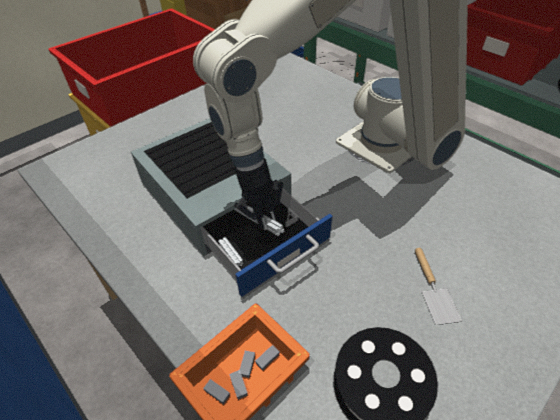

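The profile's front end is at (277,170) in the wrist view, the same place relative to the fingers as at the grasp, so it hasn't slipped. The scene view shows the front end up inside the open drawer. I'll check its height by depth.

```bash
python3 - <<'E'
from h import *
p,d,K,T=load("w5"); W=cloud(d,K,T)
for v in (166,168,170,173,176,185,200,220): print(v,W[v,277].round(1))
p4,d4,K,T4=load("w4"); print(d4[[180,200,220],277],d[[180,200,220],277])
print('panel',W[135,277].round(1),W[150,200].round(1))
E
```

```text
166 [598.5 136.2  49.4]
168 [598.4 136.2  41.7]
170 [598.  119.2 128.4]
173 [597.9 117.1 132.7]
176 [597.8 116.  131.7]
185 [597.5 112.2 130.2]
200 [597.  105.7 127.9]
220 [596.4  96.8 127.1]
[135.38345 138.20567 140.71968] [131.59503 134.42998 134.85114]
panel [599.4 144.   98.5] [554.8 140.2  92.4]
```

Emit:
step_arm([
  [[0.07,1,0.1],[0,0,0],0],
  [[0.07,1,0.1],[0,0,0],0],
  [[0.14,2,0.65],[0,0,0],0],
  [[0.14,2,0.65],[0,0,0],0],
  [[0,0,0],[0,0,0],0],
])

```text
t: 11.55
position: [596.3, 117.5, 185.8]
orientation: [-2.83, 0.099, 0.004]
force: [1.0, 0.7, -0.2]
width: 18.9
```

```bash
python3 -c "
from h import *
err(18,85.9,(597.5,111.3,187.5))"
```

```text
t 11.55 pos [596.3 117.5 185.8] F [ 1.   0.7 -0.2] w 18.9 turn deg [ 0.21 -0.77 -0.2 ] dpos cm [ 0.12 -0.62  0.17] q [-0.06  0.4  -0.1   1.08  0.31  1.58]
```

Emit:
step_arm([
  [[0.15,1.5,0.8],[0,0,0],0],
  [[0.15,1.9,0.8],[0,0,0],0],
  [[0.15,1.9,0.8],[0,0,0],0],
  [[0.15,1.9,0.8],[0,0,0],0],
  [[0.15,1.5,0.8],[0,0,0],0],
  [[0,0,0],[0,0,0],0],
])

```text
t: 12.05
position: [601.6, 214.0, 224.6]
orientation: [-2.835, 0.093, 0.01]
force: [0.1, -0.4, -1.3]
width: 18.4
```

```bash
python3 -c "
from h import *
err(18,85.9,(604.5,211,220.5))
snap('scene','s6')"
```

```text
t 12.05 pos [601.6 214.  224.6] F [ 0.1 -0.4 -1.3] w 18.4 turn deg [ 0.45 -0.98 -0.49] dpos cm [ 0.29 -0.3  -0.41] q [0.1  0.41 0.01 1.14 0.3  1.75]
```

View pics/s6.png

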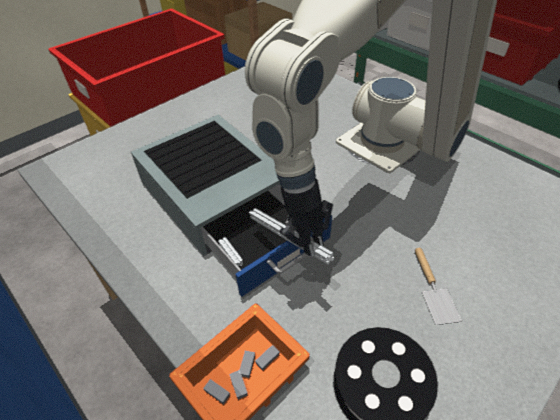

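The rear end shows at about (252,212), past the edge of the cabinet top. I lift straight up, drifting slightly forward.

Emit:
step_arm([
  [[0.1,0.5,1],[0,0,0],0],
  [[0.1,0.5,1.8],[0,0,0],0],
  [[0,0,2],[0,0,0],0],
  [[0,0,2],[0,0,0],0],
  [[0,0,2],[0,0,0],0],
  [[0,0,2],[0,0,0],0],
  [[0,0,1],[0,0,0],0],
  [[0,0,0],[0,0,0],0],
  [[0,0,0],[0,0,0],0],
  [[0,0,0],[0,0,0],0],
])

```text
t: 12.93
position: [600.9, 220.8, 344.5]
orientation: [-2.84, 0.1, 0.022]
force: [-0.6, 0.2, -0.6]
width: 18.6
```

```bash
python3 - <<'E'
from h import *
err(18,85.9)
for c in("scene","top","wrist"): snap(c,c+"7")
from cell import ctrl
s=ctrl.state(); print(s["qvel"].round(3),s["force"],s["width"])
A=R.from_rotvec(s["orientation"]); x,y,z=A.as_matrix().T; print(x,y,z)
ax=np.cross(x,-z); ax=ax if ax[1]>0 else -ax
P=s["position"]+65.4*z; print('front',P+50*ax,'rear',P-240*ax)
E
```

```text
t 12.93 pos [600.9 220.8 344.5] F [-0.6  0.2 -0.6] w 18.6 turn deg [ 0.78 -1.54 -0.29] dpos cm None q [0.12 0.37 0.27 1.43 0.3  1.76]
[0.001 0.001 0.002 0.001 0.001 0.001] [-1.02489347  0.97249951 -2.24255078] 18.544570718451503
[ 0.99742783 -0.06639102 -0.0270176 ] [-0.07140643 -0.9531333  -0.29400346] [-0.00623218  0.29517647 -0.95542243]
front [603.89709754 287.90557214 296.11774333] rear [583.18923317  11.49691543 210.85673905]
```

View pics/scene7.png

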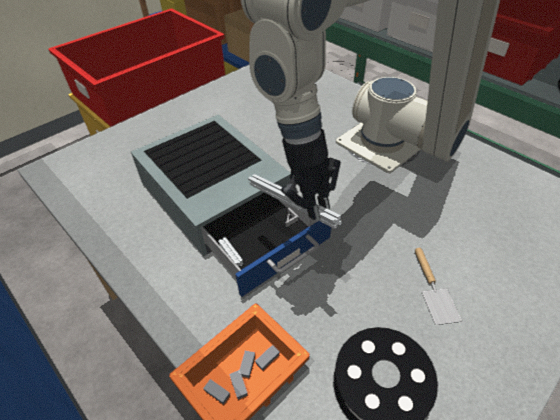

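View pics/top7.png

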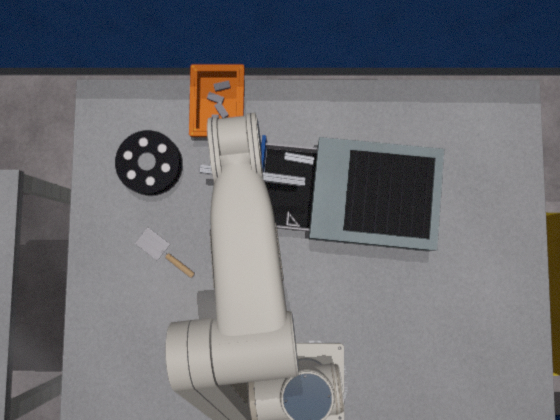

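Both views show the profile held in the air: in the top view it runs from (203,169) to (304,182). The offcut at (299,158) and bracket at (293,220) are still in the drawer, the drawer is open, and the spool and scraper are where they were. One last depth check, then I hand in.

```bash
python3 - <<'E'
from h import *
p,d,K,T=load("top7"); W=cloud(d,K,T)
for uv in((205,169),(208,170),(290,180),(298,181),(302,181),(299,158),(293,220)): print(uv,W[uv[1],uv[0]].round(0))
p0,d0,_,_=load("top0")
for (a,b,c,e) in((110,125,190,205),(130,225,200,280)):
    print('diff',np.abs(p[b:e,a:c].astype(int)-p0[b:e,a:c]).mean())
from cell import ctrl
print(ctrl.state()["position"],ctrl.state()["width"],ctrl.state()["t"])
ctrl.hand_in()
E
```

```text
(205, 169) [602. 270. 293.]
(208, 170) [599. 262. 293.]
(290, 180) [583.  46. 229.]
(298, 181) [582.  24. 217.]
(302, 181) [582.  13. 217.]
(299, 158) [681.  20.  38.]
(293, 220) [489.  38.  25.]
diff 4.046875
diff 3.8676190476190477
[600.73436066 220.94436625 343.90219688] 18.544570718451503 13.0833
the job is handed in; nothing more can be done
```

The job is handed in at about 13 s of the 58 s allowed, with the gripper still holding the profile up and clear of everything; the hand-in gave no verdict.

What I did: I pulled the drawer by its handle until the handle stopped moving. I gripped the profile about 50 mm from its front end and regripped it once, a few millimetres deeper. Then I lifted it 8 mm, tilted it to about 18°, drew it out diagonally through the gap and raised it.

Last checks:
- **Height:** depth readings on the held profile are about 293 mm near the front and 217 mm near the rear. The arm's pose gives 296 and 211 mm for the end centres; the requirement is over 135 mm.
- **Hold:** the arm is still, and the gripper reads 18.5 mm on a 20 mm part. It read about 2 mm low on the handle bar as well. The profile had not slipped when I checked it at full tilt.
- **Forces:** the measured tool force stayed at about 5 N or less throughout.
- **Drawer contents:** the drawer is open, with the offcut and bracket lying in it.
- **Bench:** the spool and scraper areas of the top view look unchanged from the start.

One disagreement: the scene camera placed the cabinet about 12 mm off from the top camera. I used the wrist camera's measurements, which agreed with the top camera to about 4 mm.

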